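# Open the slab roller gap by one turn of its handwheel

### The arm

A 6-joint arm with a two-finger parallel gripper is mounted at the origin on the work surface. World frame = base frame: x ahead of the robot, y to its left, z up, the work surface at z = 0. Lengths are in m, angles in rad, forces in N, time in s.
With the tool pointing down it reaches from about 0.35 to 0.775 m from the base axis. Payload 5.5 kg.
Tool frame: the origin (TCP) lies between the finger pads; the fingertips stand 22 mm ahead of it and the grasp point (between the pads) lies 3 mm ahead of it (env.finger_overhang is the distance from the TCP to the fingertips, in m); y points along the fingers, x is the direction in which the jaws open and shut, and the axes are right-handed (so a half turn about y gives the same grasp; the last joint's range is limited). The gripper opens to 85 mm and grips with 20 to 120 N. Pads are 22 mm wide; open, the fingers measure 114 mm over their backs; the gripper's body (76 mm by 85 mm) begins 54 mm behind the grasp point. The pads swing forward as they close: fully open they stand 13 mm farther back than shut.
Start: joints at [-1.384, 0.313, 0.046, 1.304, 0, 1.431], TCP at [0.185, -0.545, 0.219] pointing down, gripper open.
Joint ranges: [-2.76, 2.76], [-0.86, 1.69], [-1.03, 1.26], [-2.2, 2.34], [-1.47, 1.5], [-3.14, 3.14]. Speed limits (rad/s): [2.57, 2.57, 3.14, 3.14, 3.14, 3.14].

### API

Orientations are given as a unit quaternion [w, x, y, z].
In Python, from workcell import monitor, cams, job, env gives the robot as it stands.
- The arm moves only by the tool drive_tool, never from a script. Its argument "plan" is text: rows parted by semicolons, each of 7 numbers parted by spaces: the opening, from -1 (shut) to 1 (fully open), then the shift along the tool's x, y, z in mm, then the turn, a rotation vector about the tool's x, y, z in degrees. In form: gripper x y z rx ry rz; .... A call has 1 to 8 rows; each row shifts and turns the pose as measured when the row begins, along the tool's axes as they then stand; what a row does not reach is not made up. A row lasts 1/8 s, in which the tool goes at most 62.5 mm and 10.7 degrees, less where a joint would pass 70% of its speed; a pose out of reach is approached as far as the arm can. A call is refused whole if a number of a shift passes 62.5 or a number of a turn 10.7, either way. A call with a gripper value outside its range is refused whole. The fingers move at their own pace and stop on an object; "grip_force" is the grip in N (left out, the last holds). Time passes only in rows, so rows that do not move let the fingers close. It gives the time, the measured TCP pose, the force and the opening at its end, in the units of the state.
- monitor.get_state(): the state, without advancing time (a new reading comes with each control period).
- cams.read_camera(name): name is "scene" or "top"; returns (picture, depth): 420x560x3 uint8, red, green, blue; 420x560 float32, m along the optical axis (not along the pixel's ray), 0 where there is no reading.
- cams.calibration(name): a dict with "fx", "fy", "cx", "cy" (pixels), "R" (3x3) and "t" (3): a world point X has camera coordinates R X + t. Camera axes: x right, y down, z forward; pixel columns grow to the right and rows downward; lengths in m; the calibration is good to about 2 mm. A picture is of the moment at which its call begins. calibration takes no time and is no camera call.
- job.hand_in(): hands the job in, once; it reports no verdict.
The state is a dict: "clock": time; "joint_pos": joint angles; "qvel": joint speeds; "tau": joint torques, N m; "tcp_pos": TCP position; "orientation": TCP orientation; "wrist_force": force on the tool from outside, world axes, zero at the start; "ft_torque": the same for the moment, N m; "finger_gap": finger opening in m.
Only numpy, scipy, OpenCV 4.12 (cv2) and the standard library are available. Lean on these libraries where they do the work, as an engineer would, in place of code of your own. Each camera call takes 0.05 s, during which the arm holds its last target.

### The job

The next clay slabs are to be thicker, so open the roller gap of the slab roller by exactly one turn of the handwheel on top of its bridge: with the fingertips push the wheel's red upright handle once round, anticlockwise seen from above, until it is back over the spot where it stood at the start. Just push the handle, never take it between the fingers; leave everything else on the table where it is, and come away from the machine when done.

Things in the scene. Friction and masses are not known exactly. Their poses are not given: they have to be found in the camera images.
- handwheel (a joint): Angle in rad of the level, three-spoked steel handwheel on a vertical screw on top of the slab roller. Grows anticlockwise seen from above and counts on past a turn (6.283); start -2.5 to 2.5, stops at -5 and 11; at 0 the handle points to the machine's -x. One turn lifts wheel, handle and roller 6 mm. It stays where left: a steady 4 N or so at the handle turns it, no spring, hardly any coasting.
- wheel_axis (a point): Centre of the handwheel, on its vertical axis of turning, at mid height of the rim, about 226 mm above the table. Rim: 80 mm radius to its centre line, 18 mm thick. Rim and spokes reach 9 mm above this point, the hub (40 mm across) 22 mm.
- grip: The handwheel's red upright handle: a round plastic grip 24 mm across and 64 mm tall that spins freely on its pin, on the rim at the end of a spoke, its axis 80 mm from the wheel's axis. Origin: centre of its foot, 11 mm above wheel_axis; its top is 64 mm higher, about 301 mm above the table. z is up; its x and y directions mean nothing.
- slab_roller: Bench slab roller, fixed: plywood bed 460 (x) by 350 mm (y), top 45 mm above the table, steel roller along y across its middle, dark olive end frames at y = -190 and +190 mm, bridge over them 185 mm high (brass nut 197). Origin: underside, below the wheel's axis. On the +y end a grey gear case and the drive's star handle with black knobs, not to be used; it reaches y = +275 mm, 245 mm high.
- pierced_bowl: Leave alone: grey-green pierced bowl, 164 mm across, 78 mm high; origin centre of its underside.
- tool_jar: Leave alone: amber jar 84 mm across and 100 mm high with pottery tools that stand up to 185 mm; origin centre of its underside.
- rolling_pin: Leave alone: wooden rolling pin lying along its x, 400 mm long, 50 mm thick; origin on the table under its middle.
- glaze_jar_a: Leave alone: blue glaze jar with white cap, 68 mm across, 85 mm high; origin centre of its underside.
- glaze_jar_b: Leave alone: green glaze jar with black cap, 64 mm across, 95 mm high, standing beside the slab roller's -y end frame; origin centre of its underside.
- slat_a: Leave alone: dark wooden guide slat 30 x 260 x 8 mm (long along its y) lying on the bed on the machine's -x side; origin centre of its underside.
- slat_b: Leave alone: pale wooden guide slat 30 x 260 x 8 mm (long along its y) lying on the bed on the machine's +x side; origin centre of its underside.
- wood_rib: Leave alone: dark wooden throwing rib 52 x 92 x 7 mm lying on the bed on the machine's -x side; origin centre of its underside.

How it is judged:
On the way, in this order (a step that is already met when the one before it is completed fails the run):
1. the handle, pushed by the fingers, has come round to the far side, half a turn from its start (distance of grip from where it was at the start of the episode above 0.15 m and contact force between the fingers and grip above 0.3 N), for 0.05 s.
2. the fingers push the handle on round to within 60 degrees of its starting spot (distance of grip from where it was at the start of the episode below 0.08 m and contact force between the fingers and grip above 0.3 N), for 0.05 s.
At the end, for the whole second after the job is handed in: The handwheel has been turned anticlockwise through exactly one turn (within 10 degrees; the handle back within 14 mm of the spot it started over, 6 mm higher) and is at rest; no other thing has been shifted by 20 mm (distance of grip from where it was at the start of the episode below 0.0155 m and value of joint handwheel between 3.583 and 8.983 rad and velocity of joint handwheel between -0.05 and 0.05 rad/s and distance of each of pierced_bowl, tool_jar, rolling_pin, glaze_jar_a, glaze_jar_b, slat_a, slat_b, wood_rib from where it was at the start of the episode below 0.02 m); the robot touches nothing.
It fails at once if the handle is taken between the fingers instead of being pushed (horizontal distance between the grasp point and grip below 0.012 m and z of the grasp point in the frame of grip below 0.074 m).
It fails at once if something else on the table is knocked, lifted or moved by more than 20 mm (distance of any of pierced_bowl, tool_jar, rolling_pin, glaze_jar_a, glaze_jar_b, slat_a, slat_b, wood_rib from where it was at the start of the episode above 0.02 m).
It also fails if it takes over 56 s, if anything falls off the work surface, if the arm or the gripper's body presses on something with over 40 N, if the wrist force passes 120 N, or if a joint passes its speed limit or range.

## Working session

There is one attempt and no reset: what is moved stays moved. The work goes in short steps, Python scripts to look and compute and a tool call to move; the robot and the scene stay as the last step left them, time stands still between calls to the robot, and variables do not carry over. Pictures are saved under pics/ and viewed, and the job is handed in when it is done.

Besides the shell and the picture viewer there is one more tool, called in YAML: its name, and indented under it one key for each argument. drive_tool: Moves the arm, as the interface text tells. Its arguments: {"type":"object","properties":{"plan":{"type":"string"},"grip_force":{"type":"number"}},"required":["plan"]}

```bash
ls; mkdir -p pics; python3 - <<'E'
from workcell import monitor,cams,job,env
import cv2,numpy as np
s=monitor.get_state(); print(s)
for n in ["scene","top"]:
    p,d=cams.read_camera(n); cv2.imwrite(f"pics/{n}0.png",p[:,:,::-1]); np.savez(f"pics/{n}0.npz",p=p,d=d); print(cams.calibration(n))
E
```

```text
pics
{'clock': 0.0, 'joint_pos': array([-1.38359081e+00,  3.14011572e-01,  4.50014041e-02,  1.30360464e+00,
       -1.39911639e-05,  1.43117729e+00]), 'qvel': array([-9.45935047e-05, -4.87301743e-06,  1.17675623e-03,  1.58118419e-03,
        1.96578189e-04, -1.97917915e-04]), 'tau': array([-1.28186235e-03, -4.80622852e+01,  2.98533618e+01,  1.93934399e-02,
       -8.84276255e-05,  2.72478573e-06]), 'tcp_pos': array([ 0.1844741 , -0.54405038,  0.21801171]), 'orientation': array([ 0.57512179, -0.5742416 ,  0.41246452, -0.41152707]), 'wrist_force': array([ 0.6899503 , -0.42190218,  0.01811506]), 'ft_torque': array([0.0614635 , 0.04213383, 0.06155151]), 'finger_gap': 0.0854600696121666}
{'fx': 451.2343952153606, 'fy': 451.2343952153606, 'cx': 274.78635516208067, 'cy': 210.02957840994745, 'R': array([[-0.22471929,  0.97428017, -0.01671531],
       [ 0.71366957,  0.15288087, -0.68359578],
       [-0.66345835, -0.16554636, -0.72966939]]), 't': array([ 0.13612208, -0.24341981,  1.7643238 ])}
{'fx': 437.6688540351957, 'fy': 437.6688540351957, 'cx': 276.7824673443443, 'cy': 207.0661678506872, 'R': array([[ 0.00762781, -0.99970118,  0.02322413],
       [-0.99607257, -0.00964478, -0.08801375],
       [ 0.08821144, -0.02246157, -0.99584849]]), 't': array([-0.02533876,  0.52062085,  1.35200561])}
```

View pics/scene0.png

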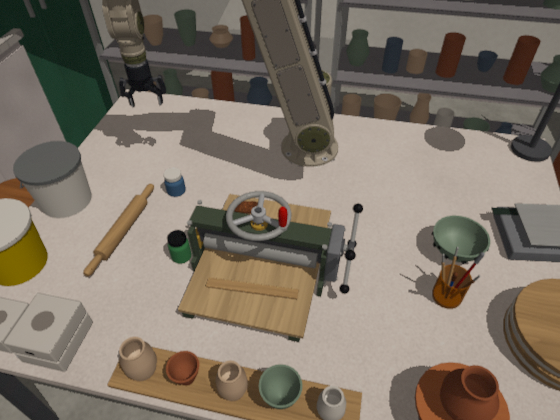

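View pics/top0.png

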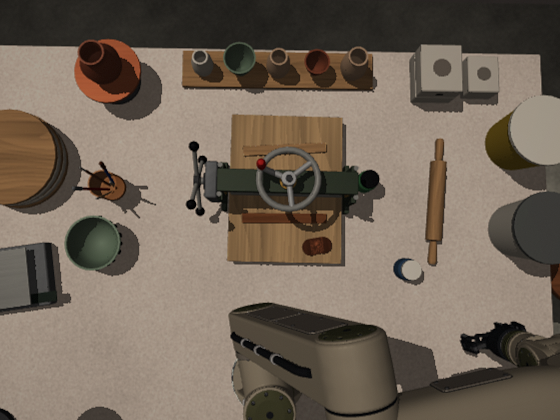

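The scene view shows the wheel at about (258,216) with the red handle at (283,216). In the top view the hub is at (289,179) and the red handle at (262,164), on the machine's +y and slightly +x side.

```bash
cat > h.py <<'E'
from workcell import monitor,cams,job,env
import cv2,numpy as np
def cloud(d,c):
    v,u=np.indices(d.shape); P=np.stack([(u-c['cx'])/c['fx']*d,(v-c['cy'])/c['fy']*d,d],-1)
    return (P-c['t'])@c['R']
def axes():
    from scipy.spatial.transform import Rotation as Ro
    s=monitor.get_state(); q=s['orientation']; return s,Ro.from_quat(q[[1,2,3,0]]).as_matrix()
def ray(c,u,v,z):
    r=c['R'].T@np.array([(u-c['cx'])/c['fx'],(v-c['cy'])/c['fy'],1]); o=-c['R'].T@c['t']
    return o+r*(z-o[2])/r[2]
def redmask(p):
    h=cv2.cvtColor(p,cv2.COLOR_RGB2HSV).astype(int)
    return ((h[...,0]<6)|(h[...,0]>174))&(h[...,1]>190)&(h[...,2]>110)
E
python3 - <<'E'
from h import *
for n in ["top","scene"]:
    z=np.load(f"pics/{n}0.npz"); p,d=z['p'],z['d']; c=cams.calibration(n); W=cloud(d,c)
    m=redmask(p)&(d>0)&(W[...,2]>.2)&(W[...,2]<.33)
    P=W[m]; print(n,m.sum(),P.mean(0),P.min(0),P.max(0))
    t=P[P[:,2]>P[:,2].max()-.008]; print(' top',len(t),t.mean(0), (t[:,:2].min(0)+t[:,:2].max(0))/2)
    # rim points
    sx=cv2.cvtColor(p,cv2.COLOR_RGB2HSV)
    ok=(W[...,2]>.222)&(W[...,2]<.242)&(sx[...,1]<70)&(d>0)&(W[...,0]>.4)&(W[...,0]<.75)&(abs(W[...,1])<.3)
    Q=W[ok][:,:2]; A=np.c_[2*Q,np.ones(len(Q))]
    ctr0=np.median(Q,0)
    from scipy.optimize import least_squares
    r=least_squares(lambda x:np.hypot(*(Q-x).T)-.08,ctr0,loss='soft_l1',f_scale=.004); print(' rim',len(Q),r.x)
    R=np.hypot(*(Q-r.x).T);k=R>.06
    r=least_squares(lambda x:np.hypot(*(Q[k]-x[:2]).T)-x[2],[*r.x,.08],loss='soft_l1',f_scale=.004); print(' rim',k.sum(),r.x)
    hb=(W[...,2]>.242)&(W[...,2]<.262)&(sx[...,1]<90)&(np.hypot(W[...,0]-r.x[0],W[...,1]-r.x[1])<.04); print(' hub',hb.sum(),W[hb].mean(0))
    # bed orientation: bridge
z=np.load("pics/top0.npz");p,d=z['p'],z['d'];W=cloud(d,cams.calibration('top'))
m=(abs(W[...,2]-.185)<.006)&(W[...,0]>.4)&(W[...,0]<.75)&(W[...,1]<.3)&(W[...,1]>-.3)
print('bridge',m.sum(),cv2.minAreaRect(W[m][:,:2].astype(np.float32)))
m=(abs(W[...,2]-.045)<.005)&(W[...,0]>.3)&(W[...,0]<.85)&(W[...,1]<.3)&(W[...,1]>-.3)
print('bed',m.sum(),cv2.minAreaRect(W[m][:,:2].astype(np.float32)))
print(axes()[1].round(3))
E
```

```text
top 23 [0.61133163 0.02877867 0.29679518] [0.60556244 0.02367317 0.29182405] [0.61694199 0.03400684 0.29975947]
 top 23 [0.61133163 0.02877867 0.29679518] [0.61125222 0.02884001]
 rim 1664 [ 0.57971439 -0.04327056]
 rim 1272 [ 0.57946796 -0.04340786  0.08023056]
 hub 39 [ 0.57921438 -0.04579099  0.24511716]
scene 98 [0.62173171 0.03067987 0.28116453] [0.6093     0.01961827 0.23872187] [0.62897057 0.0373413  0.30127247]
 top 28 [0.61821501 0.02748234 0.29703321] [0.61829148 0.0284233 ]
 rim 1471 [ 0.58697775 -0.04140099]
 rim 1134 [ 0.58810002 -0.04162048  0.0814695 ]
 hub 39 [ 0.58670919 -0.04608732  0.24506383]
bridge 2906 ((0.5778488516807556, -0.012130901217460632), (0.46042364835739136, 0.1040874794125557), 88.69306182861328)
bed 9948 ((0.578715443611145, -0.07353073358535767), (0.448647141456604, 0.4600745141506195), 89.05274963378906)
[[ 0.321 -0.     0.947]
 [-0.947  0.002  0.321]
 [-0.002 -1.     0.   ]]
```

drive_tool:
  plan: "-1 0 -21 0 0 0 0; -1 0 -21 0 0 -10.2 0; -1 0 -21 0 0 -10.2 0; -1 0 -21 0 0 -10.2 0; -1 0 -21 0 0 -10.2 0; -1 0 -21 0 0 -10.2 0; -1 0 -21 0 0 -10.2 0; -1 0 0 0 0 -10.1 0"
  grip_force: 20

```text
clock: 1.1
tcp_pos: [0.1842, -0.5425, 0.3648]
orientation: [0.711, -0.703, -0.014, 0.015]
wrist_force: [-0.5, -0.7, 0.2]
finger_gap: -0.0001
```

```bash
python3 - <<'E'
from h import *
s,R=axes(); print(R.round(3),s['tcp_pos'],s['joint_pos'].round(2),s['finger_gap'],env.finger_overhang,s['clock'])
E
```

```text
[[ 0.999 -0.002 -0.041]
 [ 0.041  0.012  0.999]
 [-0.002 -1.     0.012]] [ 0.18416426 -0.54250398  0.36478638] [-1.38  0.34  0.43  1.68 -0.    0.15] -0.00014815923333635046 0.022 1.1
```

drive_tool:
  plan: "-1 46 0 50 0 2.3 0; -1 46 0 52 0 0 0; -1 46 0 52 0 0 0; -1 46 0 52 0 0 0; -1 46 0 52 0 0 0; -1 46 0 52 0 0 0; -1 46 0 52 0 0 0; -1 46 0 52 0 0 0"

```text
clock: 2.1
tcp_pos: [0.5164, -0.1659, 0.3646]
orientation: [0.713, -0.701, 0.005, -0.001]
wrist_force: [0.9, -1.0, 0.6]
finger_gap: 0.0002
```

```bash
python3 - <<'E'
from h import *
s,R=axes(); print(R.round(3),s['tcp_pos'],s['joint_pos'].round(2)); print(1e3*R.T@(np.array([.649,-.002,.345])-s['tcp_pos']))
E
```

```text
[[ 1.    -0.005  0.008]
 [-0.008  0.017  1.   ]
 [-0.005 -1.     0.017]] [ 0.51644017 -0.16588245  0.36464359] [-0.47  0.27  0.34  1.65  0.01  1.11]
[131.28578516  21.76941204 164.63769898]
```

drive_tool:
  plan: "-1 30 0 37 -1 0 0; -1 30 0 37 0 0 0; -1 30 0 37 0 0 0; -1 30 0 37 0 0 0; -1 20 5 25 0 0 0; -1 0 0 0 0 0 0"

```text
clock: 2.85
tcp_pos: [0.663, 0.0172, 0.354]
orientation: [-0.707, 0.707, -0.005, -0.004]
wrist_force: [0.5, -0.5, 0.7]
finger_gap: 0.0003
```

```bash
python3 - <<'E'
from h import *
s,R=axes(); print(R.round(3),s['tcp_pos'],s['joint_pos'].round(2)); print(1e3*R.T@(np.array([.649,-.002,.280])-s['tcp_pos']))
for n in ["top","scene"]:
    p,d=cams.read_camera(n); cv2.imwrite(f"pics/{n}1.png",p[:,:,::-1])
a=cv2.imread("pics/top1.png")[100:280,180:400];b=cv2.imread("pics/scene1.png")[130:310,160:380]
cv2.imwrite("pics/b1.png",cv2.resize(np.vstack([a,b]),None,fx=1.6,fy=1.6))
E
```

```text
[[ 1.    -0.012  0.001]
 [-0.001 -0.     1.   ]
 [-0.012 -1.    -0.   ]] [0.66302312 0.01716437 0.35399666] [-0.09  0.55  0.74  1.77 -0.    1.48]
[-13.13166554  74.15621812 -19.17918995]
```

View pics/b1.png

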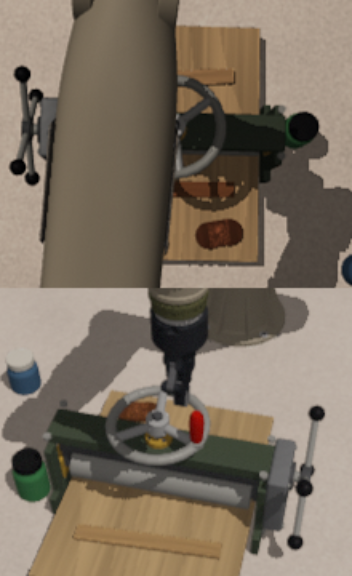

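The arm hides the wheel in the top view. In the scene view the fingers, at crop (182,390), hang above the handle's clockwise side and the red grip, at (197,427), is clear of them. Next I shift into line and go down.

drive_tool:
  plan: "-1 -13 0 -19 0 0 0; -1 0 0 0 0 0 0; -1 0 25 0 0 0 0; -1 0 25 0 0 0 0; -1 0 22 0 0 0 0; -1 0 0 0 0 0 0"

```text
clock: 3.7
tcp_pos: [0.6461, -0.0091, 0.2858]
orientation: [-0.707, 0.707, -0.006, 0.002]
wrist_force: [-0.5, -0.5, 0.7]
finger_gap: 0.0
```

```bash
cat >> h.py <<'E'
C=np.array([.580,-.043])
def report():
    s,R=axes(); v=s['tcp_pos'][:2]-C
    print('tcp',s['tcp_pos'].round(4),'ang',np.degrees(np.arctan2(v[1],v[0])).round(1),'rad',np.hypot(*v).round(4),'F',s['wrist_force'].round(1),'t',s['clock'],'q',s['joint_pos'].round(2)); print(R.round(3).tolist())
E
python3 -c "
from h import *
report()
p,d=cams.read_camera('scene'); cv2.imwrite('pics/s2.png',cv2.resize(p[130:310,160:380,::-1],None,fx=2.5,fy=2.5))"
```

```text
tcp [ 0.6461 -0.0091  0.2858] ang 27.2 rad 0.0743 F [-0.5 -0.5  0.7] t 3.7 q [-0.14  0.46  0.43  1.54 -0.    1.45]
[[1.0, -0.005, 0.012], [-0.012, -0.001, 1.0], [-0.005, -1.0, -0.001]]
```

View pics/s2.png

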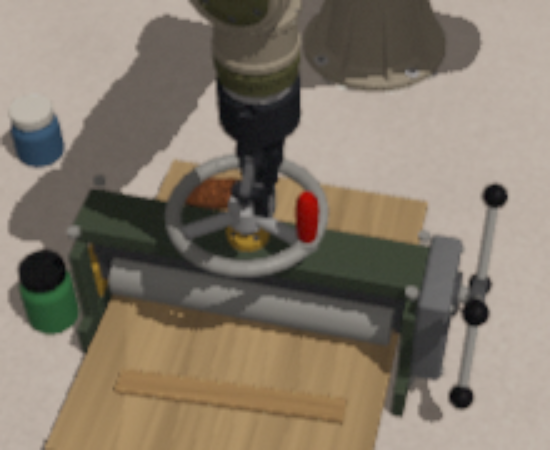

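```bash
python3 -c "
from h import *
c=cams.calibration('scene')
for X in [(.646,-.009,.264),(.611,.029,.301),(.58,-.043,.248),(.646,-.009,.34)]:
    Y=c['R']@np.array(X)+c['t']; u=c['fx']*Y[0]/Y[2]+c['cx'];v=c['fy']*Y[1]/Y[2]+c['cy']; print(X,(u-160)*2.5,(v-130)*2.5)
p,d=cams.read_camera('scene'); W=cloud(d,c); m=(W[...,2]>.255)&(W[...,2]<.3)&(abs(W[...,0]-.62)<.08)&(abs(W[...,1]+.01)<.09)&(d>0)&~redmask(p)
P=W[m];k=np.argsort(P[:,2]);print(P[k][::max(1,len(k)//14)].round(3))
"
```

```text
(0.646, -0.009, 0.264) 265.058395066649 235.32384731955966
(0.611, 0.029, 0.301) 308.88231285844626 191.42676894957688
(0.58, -0.043, 0.248) 249.30195396514705 194.83705701585671
(0.646, -0.009, 0.34) 262.6271410642387 183.30720845666127
[[0.628 0.028 0.257]
 [0.626 0.025 0.258]
 [0.625 0.017 0.259]
 [0.628 0.021 0.26 ]
 [0.626 0.023 0.261]
 [0.624 0.017 0.265]
 [0.622 0.017 0.267]
 [0.625 0.023 0.268]
 [0.623 0.02  0.27 ]
 [0.624 0.017 0.273]
 [0.628 0.026 0.276]
 [0.629 0.024 0.276]
 [0.624 0.02  0.277]
 [0.627 0.023 0.281]
 [0.625 0.02  0.283]
 [0.622 0.017 0.286]
 [0.62  0.019 0.288]
 [0.625 0.02  0.29 ]
 [0.617 0.016 0.291]
 [0.621 0.019 0.297]]
```

```bash
cat >> h.py <<'E'
def nxt(step,n,rad=.08,z=.285):
    report(); s,R=axes(); p=s['tcp_pos']; v=p[:2]-C; a=np.arctan2(v[1],v[0])
    for i in range(n):
        a+=np.radians(step); q=np.array([C[0]+rad*np.cos(a),C[1]+rad*np.sin(a),z]); print(np.degrees(a).round(),(1e3*R.T@(q-p)).round(1)); p=q
E
python3 -c "
from h import *
nxt(13,6)"
```

```text
tcp [ 0.6472 -0.009   0.288 ] ang 26.8 rad 0.0753 F [-0.3 -0.7  0.8] t 3.8 q [-0.14  0.46  0.44  1.54 -0.    1.45]
[[1.0, -0.002, 0.011], [-0.011, -0.002, 1.0], [-0.002, -1.0, -0.002]]
40.0 [-5.9  3.  17.2]
53.0 [-13.2   0.   12.4]
66.0 [-15.7   0.    9.1]
79.0 [-17.3   0.    5.3]
92.0 [-18.1   0.    1.3]
105.0 [-17.9   0.   -2.8]
```

drive_tool:
  plan: "-1 -5 3 17 0 0 0; -1 -13 0 13 0 0 0; -1 -16 0 9 0 0 0; -1 -17 0 5 0 0 0"

```text
clock: 4.3
tcp_pos: [0.5971, 0.0395, 0.2884]
orientation: [-0.707, 0.707, -0.002, 0.006]
wrist_force: [0.1, 0.1, 0.5]
finger_gap: 0.0
```

```bash
python3 -c "
from h import *
nxt(13,7)
p,d=cams.read_camera('scene'); cv2.imwrite('pics/s3.png',cv2.resize(p[130:310,160:380,::-1],None,fx=2.5,fy=2.5))"
```

```text
tcp [0.5971 0.0395 0.2884] ang 78.3 rad 0.0843 F [0.1 0.1 0.5] t 4.3 q [-0.07  0.35  0.27  1.48 -0.    1.51]
[[1.0, 0.005, 0.012], [-0.012, -0.001, 1.0], [0.005, -1.0, -0.001]]
91.0 [-18.9   3.3  -2.7]
104.0 [-17.9  -0.1  -2.7]
117.0 [-16.9  -0.1  -6.6]
130.0 [-14.9  -0.1 -10.2]
143.0 [-12.3  -0.1 -13.3]
156.0 [ -8.9  -0.  -15.8]
169.0 [ -5.2  -0.  -17.4]
```

View pics/s3.png

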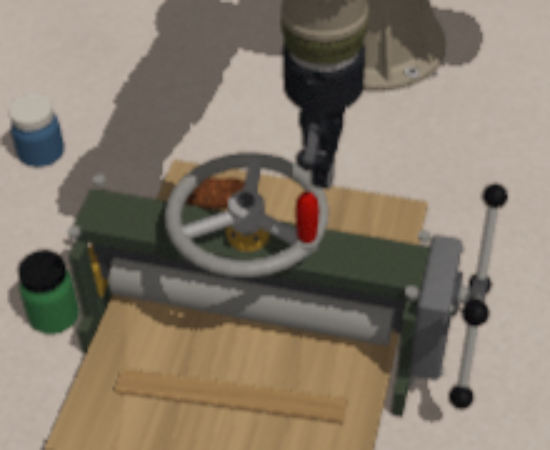

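```bash
python3 -c "
from h import *
c=cams.calibration('scene')
for X in [(.597,.0395,.266),(.597,.0395,.34),(.611,.029,.301),(.611,.029,.237)]:
    Y=c['R']@np.array(X)+c['t']; u=c['fx']*Y[0]/Y[2]+c['cx'];v=c['fy']*Y[1]/Y[2]+c['cy']; print(X,(u-160)*2.5,(v-130)*2.5)
p,d=cams.read_camera('scene'); W=cloud(d,c)
m=redmask(p)&(d>0)&(W[...,2]>.2)&(W[...,2]<.33)
P=W[m]; print(m.sum(),P.mean(0),P.min(0),P.max(0)); v,u=np.nonzero(m);print(u.min(),u.max(),v.min(),v.max())
z=np.load('pics/scene0.npz');W0=cloud(z['d'],c);m=redmask(z['p'])&(W0[...,2]>.2)&(W0[...,2]<.33);v,u=np.nonzero(m);print(u.min(),u.max(),v.min(),v.max())
for r in range(66,86,3): print(r+130-66+0, [ (round(W[196-66+r-60,k,0],3),round(W[196-66+r-60,k,1],3),round(W[196-66+r-60,k,2],3)) for k in range(284,294,2)])
p,d=cams.read_camera('top'); cv2.imwrite('pics/t3.png',cv2.resize(p[100:280,180:400,::-1],None,fx=2.5,fy=2.5))
"
```

```text
(0.597, 0.0395, 0.266) 321.74971175422 206.6855470744359
(0.597, 0.0395, 0.34) 322.18325971468573 155.76257325043025
(0.611, 0.029, 0.301) 308.88231285844626 191.42676894957688
(0.611, 0.029, 0.237) 309.0375187482755 233.55083982312146
96 [0.62112783 0.03075122 0.27997542] [0.54953616 0.01674815 0.23341795] [0.62842121 0.03767825 0.30078324]
280 286 207 225
280 286 207 225
130 [(np.float64(0.63), np.float64(0.035), np.float64(0.537)), (np.float64(0.631), np.float64(0.039), np.float64(0.538)), (np.float64(0.63), np.float64(0.043), np.float64(0.538)), (np.float64(0.632), np.float64(0.048), np.float64(0.541)), (np.float64(0.627), np.float64(0.051), np.float64(0.538))]
133 [(np.float64(0.629), np.float64(0.034), np.float64(0.528)), (np.float64(0.631), np.float64(0.039), np.float64(0.531)), (np.float64(0.627), np.float64(0.043), np.float64(0.528)), (np.float64(0.631), np.float64(0.048), np.float64(0.532)), (np.float64(0.626), np.float64(0.051), np.float64(0.529))]
136 [(np.float64(0.629), np.float64(0.035), np.float64(0.521)), (np.float64(0.63), np.float64(0.039), np.float64(0.522)), (np.
[... 663 characters left out ...]
0.634), np.float64(0.049), np.float64(0.51)), (np.float64(0.631), np.float64(0.052), np.float64(0.508))]
145 [(np.float64(0.63), np.float64(0.035), np.float64(0.497)), (np.float64(0.632), np.float64(0.039), np.float64(0.499)), (np.float64(0.631), np.float64(0.044), np.float64(0.499)), (np.float64(0.628), np.float64(0.048), np.float64(0.497)), (np.float64(0.629), np.float64(0.052), np.float64(0.499))]
148 [(np.float64(0.63), np.float64(0.035), np.float64(0.488)), (np.float64(0.632), np.float64(0.039), np.float64(0.49)), (np.float64(0.629), np.float64(0.043), np.float64(0.489)), (np.float64(0.629), np.float64(0.048), np.float64(0.49)), (np.float64(0.624), np.float64(0.051), np.float64(0.486))]
```

View pics/t3.png

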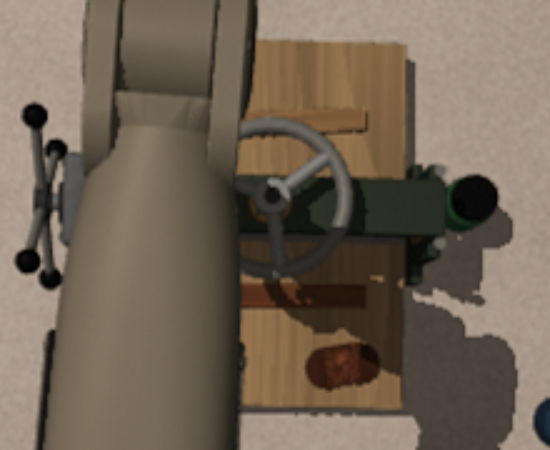

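```bash
python3 -c "
from h import *
c=cams.calibration('scene')
report()
p,d=cams.read_camera('scene'); W=cloud(d,c); np.savez('pics/s4.npz',p=p,d=d)
cv2.imwrite('pics/s4.png',cv2.resize(p[165:240,250:330,::-1],None,fx=8,fy=8,interpolation=cv2.INTER_NEAREST))
for v in range(186,216,2): print(v,[tuple((1e3*W[v,k]).astype(int).tolist()) for k in range(280,298,2)])
"
```

```text
tcp [0.5973 0.0391 0.2889] ang 78.1 rad 0.0839 F [-0.  -0.2 -0.5] t 4.45 q [-0.07  0.35  0.27  1.48 -0.    1.51]
[[1.0, 0.006, 0.011], [-0.011, -0.001, 1.0], [0.006, -1.0, -0.001]]
186 [(612, 20, 372), (612, 25, 373), (642, 37, 403), (642, 41, 404), (632, 44, 395), (627, 48, 391), (613, 50, 379), (611, 54, 378), (223, -10, 0)]
188 [(615, 21, 368), (646, 33, 400), (646, 38, 401), (641, 41, 397), (614, 40, 371), (612, 45, 370), (614, 50, 373), (610, 54, 370), (230, -8, -1)]
190 [(641, 27, 388), (1374, 196, 1123), (648, 38, 396), (642, 41, 392), (613, 40, 364), (611, 45, 363), (612, 50, 364), (590, 51, 344), (240, -6, -2)]
192 [(657, 30, 397), (652, 34, 393), (652, 39, 394), (652, 43, 395), (652, 48, 396), (610, 45, 355), (608, 49, 353), (252, -11, -1), (255, -3, 2)]
194 [(658, 31, 392), (658, 35, 393), (657, 40, 393), (657, 44, 393), (655, 49, 393), (631, 49, 369), (608, 49, 347), (258, -10, -5), (261, -2, 0)]
196 [(652, 29, 379), (655, 35, 383), (656, 40, 385), (658, 45, 388), (654, 49, 385), (631, 49, 363), (605, 49, 337), (271, -7, -2), (266, -1, -6)]
198 [(516, -1, 231), (629, 29, 
[... 560 characters left out ...]
(539, 8, 225), (541, 15, 229), (543, 20, 231), (540, 25, 229), (363, -3, 42), (364, 3, 44), (360, 9, 41), (359, 15, 41)]
208 [(616, 21, 299), (614, 25, 299), (611, 30, 296), (552, 22, 233), (549, 27, 232), (372, -1, 42), (370, 4, 41), (371, 11, 44), (374, 18, 48)]
210 [(623, 22, 300), (618, 26, 296), (619, 32, 298), (610, 35, 289), (557, 29, 233), (548, 33, 223), (380, 6, 43), (379, 13, 43), (377, 19, 42)]
212 [(624, 22, 294), (621, 27, 292), (622, 32, 293), (617, 36, 290), (563, 30, 231), (559, 35, 228), (391, 8, 45), (390, 15, 45), (387, 21, 44)]
214 [(623, 22, 285), (627, 28, 290), (622, 32, 286), (617, 36, 282), (572, 32, 233), (564, 36, 225), (397, 10, 42), (401, 17, 47), (398, 23, 46)]
```

View pics/s4.png

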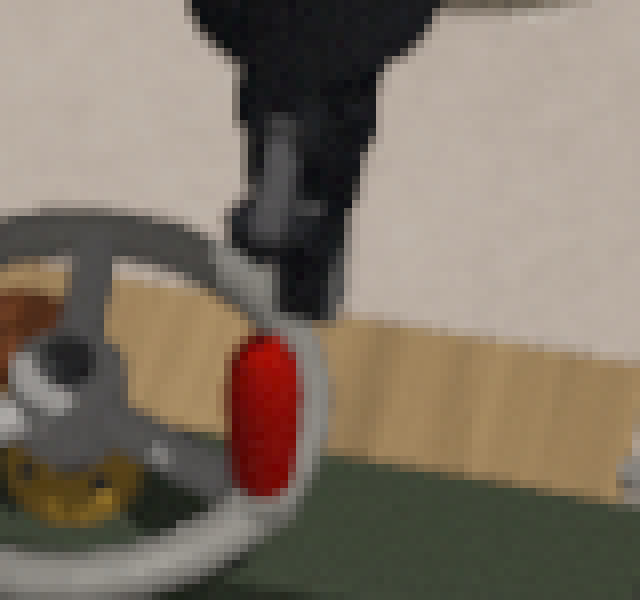

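```bash
python3 -c "
from h import *
c=cams.calibration('scene'); z=np.load('pics/scene0.npz'); W=cloud(z['d'],c)
m=(np.hypot(W[...,0]-.185,W[...,1]+.545)<.08)&(W[...,2]>.1)&(W[...,2]<.5); P=W[m]; print(m.sum(),np.percentile(P[:,2],[0,1,3,5,10]).round(3)); k=P[:,2]<np.percentile(P[:,2],5); print(P[k].round(3)[:12])
z=np.load('pics/s4.npz'); W=cloud(z['d'],c)
m=(np.hypot(W[...,0]-.597,W[...,1]-.039)<.06)&(W[...,2]>.24)&(W[...,2]<.5)&~redmask(z['p']); v,u=np.nonzero(m); P=W[m];g=z['p'][m].max(1)<70; print(g.sum(),np.percentile(P[g][:,2],[0,1,3,5,10]).round(3)); k=np.argsort(P[g][:,2])[:15];print(np.c_[u[g],v[g],P[g]][k].round(3))
p=cv2.imread('pics/scene0.png')[0:130,80:220]; cv2.imwrite('pics/s0c.png',cv2.resize(p,None,fx=4,fy=4,interpolation=0))
s=monitor.get_state(); print(s['clock'], [a for a in dir(env) if a[0]!='_'])
"
```

```text
1787 [0.242 0.254 0.266 0.28  0.297]
[[ 0.194 -0.591  0.28 ]
 [ 0.174 -0.497  0.279]
 [ 0.174 -0.494  0.279]
 [ 0.158 -0.499  0.269]
 [ 0.19  -0.59   0.273]
 [ 0.18  -0.498  0.279]
 [ 0.176 -0.497  0.276]
 [ 0.172 -0.496  0.274]
 [ 0.175 -0.49   0.277]
 [ 0.192 -0.59   0.271]
 [ 0.179 -0.504  0.273]
 [ 0.182 -0.498  0.276]]
996 [0.306 0.316 0.33  0.355 0.376]
[[2.87e+02 2.04e+02 6.05e-01 3.70e-02 3.06e-01]
 [2.90e+02 2.04e+02 6.06e-01 4.40e-02 3.08e-01]
 [2.88e+02 2.04e+02 6.10e-01 4.00e-02 3.12e-01]
 [2.88e+02 2.03e+02 6.07e-01 4.00e-02 3.13e-01]
 [2.90e+02 2.02e+02 6.04e-01 4.40e-02 3.13e-01]
 [2.87e+02 2.03e+02 6.09e-01 3.70e-02 3.14e-01]
 [2.89e+02 2.04e+02 6.12e-01 4.30e-02 3.14e-01]
 [2.86e+02 2.03e+02 6.10e-01 3.50e-02 3.14e-01]
 [2.90e+02 2.03e+02 6.08e-01 4.50e-02 3.14e-01]
 [2.85e+02 2.03e+02 6.11e-01 3.30e-02 3.15e-01]
 [2.89e+02 2.03e+02 6.10e-01 4.30e-02 3.16e-01]
 [2.88e+02 2.02e+02 6.08e-01 4.00e-02 3.17e-01]
 [2.85e+02 2.02e+02 6.11e-01 3.30e-02 3.18e-01]
 [2.86e+02 2.02e+02 6.11e-01 3.50e-02 3.18e-01]
 [2.87e+02 2.02e+02 6.11e-01 3.80e-02 3.19e-01]]
4.5 ['MotionError', 'finger_overhang']
```

View pics/s0c.png

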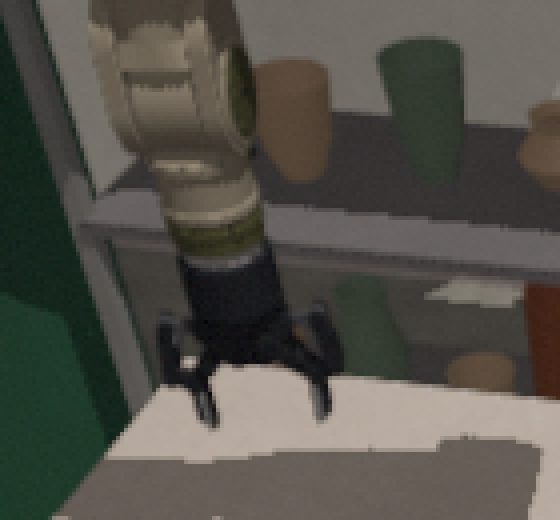

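The view shows that the fingertips, at pixel (289,204) and about z 0.305, passed just over the handle. It hasn't moved: same pixels as before, and no force. So the tips sit about 36 mm higher than the reported TCP implies, and the start image agrees (tips at 0.245 where 0.209 was expected). I'll go up, back behind the handle, and come down lower, checking the height by camera.

drive_tool:
  plan: "-1 0 -30 0 0 0 0; -1 0 -15 0 0 0 0; -1 0 0 0 0 0 0; -1 20 0 -17 0 0 0; -1 20 0 -17 0 0 0; -1 15 0 -16 0 0 0; -1 0 0 0 0 0 0; -1 0 0 0 0 0 0"

```text
clock: 5.5
tcp_pos: [0.6563, -0.0129, 0.3304]
orientation: [-0.707, 0.707, -0.003, 0.005]
wrist_force: [-0.3, 0.6, 0.7]
finger_gap: -0.0004
```

```bash
cat >> h.py <<'E'
def tip(save=None):
    c=cams.calibration('scene'); p,d=cams.read_camera('scene'); W=cloud(d,c); t=monitor.get_state()['tcp_pos']
    m=(abs(W[...,0]-t[0])<.035)&(abs(W[...,1]-t[1])<.025)&(W[...,2]>.243)&(W[...,2]<.5)&(p.max(2)<75)
    P=W[m]; k=np.argsort(P[:,2])[:40]; print('tip',m.sum(),P[k][:,2].min().round(3),P[k][::6].round(3).tolist())
    r=redmask(p)&(W[...,2]>.24)&(W[...,2]<.33)
    if r.sum(): 
        v,u=np.nonzero(r); X=np.median(W[r],0)-[.0095,.0025,0]; a=X[:2]-C; print('handle',r.sum(),X.round(4),'ang',np.degrees(np.arctan2(a[1],a[0])).round(1),'px',u.mean().round(1),v.mean().round(1),v.min())
    if save: cv2.imwrite(save,cv2.resize(p[155:255,215:325,::-1],None,fx=5,fy=5,interpolation=0))
E
python3 -c "
from h import *
report(); s,R=axes(); print(1e3*R.T@(np.array([.654,-.013,.27])-s['tcp_pos'])); tip('pics/s5.png')"
```

```text
tcp [ 0.6563 -0.0129  0.3304] ang 21.5 rad 0.082 F [-0.3  0.6  0.7] t 5.5 q [-0.14  0.5   0.6   1.66  0.    1.44]
[[1.0, 0.003, 0.013], [-0.013, -0.0, 1.0], [0.003, -1.0, 0.0]]
[-2.49949056 60.39514388 -0.08976947]
tip 340 0.343 [[0.664, -0.019, 0.343], [0.67, -0.017, 0.354], [0.669, -0.017, 0.356], [0.671, -0.012, 0.359], [0.666, -0.023, 0.362], [0.67, -0.015, 0.364], [0.664, -0.006, 0.367]]
handle 99 [0.6131 0.0284 0.2857] ang 65.1 px 283.3 215.1 207
```

View pics/s5.png

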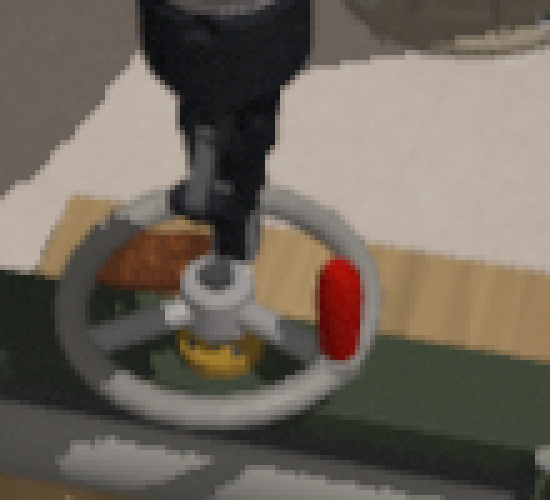

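The tip is at crop (233,258), z ≈ 0.342 with the TCP at 0.330. The red handle is at (340,310), clear of it. Going down.

drive_tool:
  plan: "-1 -2 20 0 0 0 0; -1 0 20 0 0 0 0; -1 0 20 0 0 0 0; -1 0 5 0 0 0 0; -1 0 0 0 0 0 0"

```text
clock: 6.18
tcp_pos: [0.6524, -0.0093, 0.266]
orientation: [0.707, -0.707, 0.001, -0.005]
wrist_force: [0.1, -0.8, -0.1]
finger_gap: 0.0001
```

```bash
python3 -c "
from h import *
report(); tip('pics/s6.png')"
```

```text
tcp [ 0.6524 -0.0093  0.266 ] ang 25.0 rad 0.0799 F [ 0.1 -0.8 -0.1] t 6.175 q [-0.14  0.46  0.38  1.48  0.    1.44]
[[1.0, 0.006, 0.009], [-0.009, 0.0, 1.0], [0.006, -1.0, 0.0]]
tip 645 0.278 [[0.659, -0.013, 0.278], [0.665, -0.016, 0.288], [0.664, -0.014, 0.291], [0.666, -0.003, 0.295], [0.663, -0.004, 0.299], [0.662, -0.004, 0.302], [0.66, 0.001, 0.315]]
handle 101 [0.6134 0.0281 0.2837] ang 64.8 px 283.3 215.2 207
```

View pics/s6.png

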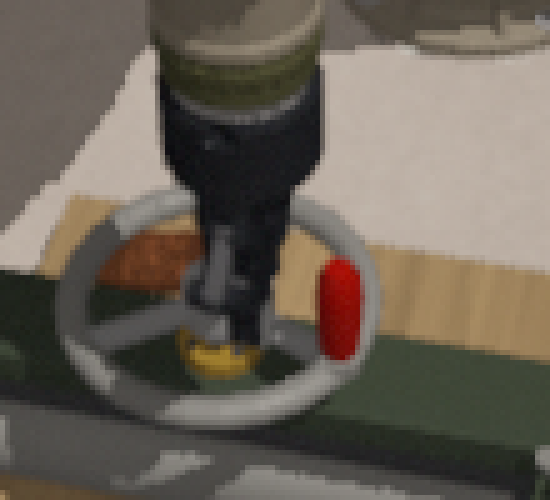

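The tips are at crop (245,345), z ≈ 0.277. I need about 14 mm more, then I'll push.

drive_tool:
  plan: "-1 0 14 0 0 0 0; -1 -6 2 12 0 0 0; -1 -8 0 13 0 0 0; -1 -13 0 13 0 0 0; -1 0 0 0 0 0 0"

```text
clock: 6.85
tcp_pos: [0.6265, 0.0319, 0.2512]
orientation: [-0.707, 0.707, 0.002, 0.007]
wrist_force: [0.6, -0.4, -0.5]
finger_gap: -0.0001
```

```bash
python3 -c "
from h import *
nxt(13,7,z=.252); tip('pics/s7.png')"
```

```text
tcp [0.6265 0.0319 0.2512] ang 58.2 rad 0.0882 F [ 0.6 -0.4 -0.5] t 6.85 q [-0.08  0.4   0.25  1.41  0.    1.5 ]
[[1.0, 0.012, 0.008], [-0.008, -0.0, 1.0], [0.012, -1.0, -0.0]]
71.0 [-20.7  -1.    0.6]
84.0 [-17.7  -0.2   3.7]
97.0 [-18.1  -0.2  -0.4]
110.0 [-17.6  -0.2  -4.4]
123.0 [-16.1  -0.2  -8.3]
136.0 [-13.8  -0.2 -11.7]
149.0 [-10.9  -0.1 -14.5]
tip 725 0.264 [[0.632, 0.022, 0.264], [0.632, 0.037, 0.275], [0.631, 0.037, 0.278], [0.638, 0.036, 0.282], [0.64, 0.034, 0.286], [0.64, 0.026, 0.289], [0.628, 0.041, 0.294]]
handle 9 [0.594  0.0392 0.2752] ang 80.3 px 289.0 212.0 208
```

View pics/s7.png

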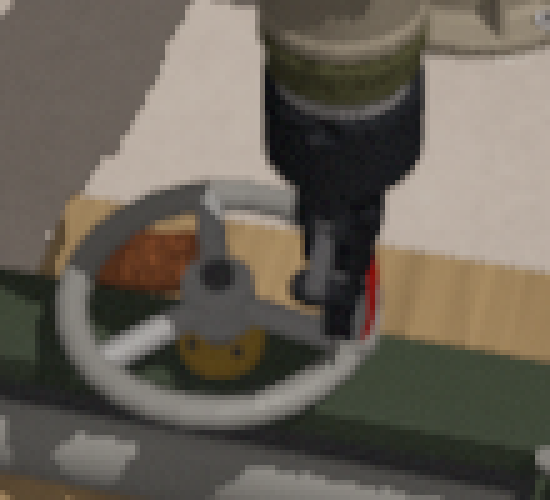

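The fingers now hide most of the handle at crop (372,300), and it has moved on to about 80°, so the push works. Carrying on round.

drive_tool:
  plan: "-1 -19 0 0 0 0 0; -1 -18 0 2 0 0 0; -1 -18 0 -3 0 0 0; -1 -17 0 -6 0 0 0; -1 -15 0 -10 0 0 0; -1 -13 0 -13 0 0 0"

```text
clock: 7.65
tcp_pos: [0.5391, 0.001, 0.2525]
orientation: [-0.707, 0.707, 0.012, 0.017]
wrist_force: [7.8, 2.1, -2.4]
finger_gap: -0.0001
```

```bash
python3 -c "
from h import *
nxt(13,7,z=.252); tip('pics/s8.png')"
```

```text
tcp [0.5391 0.001  0.2525] ang 132.9 rad 0.06 F [ 7.8  2.1 -2.4] t 7.65 q [-0.15  0.2  -0.02  1.31  0.    1.43]
[[0.999, 0.041, 0.007], [-0.007, -0.001, 1.0], [0.041, -0.999, -0.001]]
146.0 [-25.4  -0.5   0.7]
159.0 [ -8.3  -0.3 -16.1]
172.0 [ -4.4  -0.2 -17.6]
185.0 [ -0.4   0.  -18.1]
198.0 [  3.7   0.2 -17.7]
211.0 [  7.6   0.3 -16.4]
224.0 [ 11.1   0.5 -14.3]
tip 778 0.267 [[0.543, -0.012, 0.267], [0.552, 0.004, 0.275], [0.552, -0.002, 0.278], [0.552, 0.004, 0.283], [0.548, -0.002, 0.285], [0.552, 0.007, 0.291], [0.554, -0.001, 0.295]]
```

View pics/s8.png

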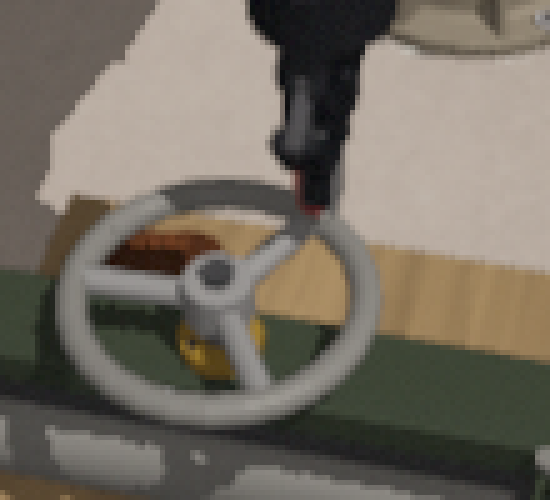

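The handle is at crop (308,210), about 147°, with the fingers now inside the circle at radius 60. I'll back off slightly, go round to its +y side and level the tool.

drive_tool:
  plan: "-1 4 0 8 0 0 2.3; -1 2 0 12 0 0 0; -1 -8 0 8 0 0 0; -1 -5 0 0 0 0 0"

```text
clock: 8.2
tcp_pos: [0.5295, 0.0286, 0.253]
orientation: [-0.706, 0.708, -0.004, 0.003]
wrist_force: [0.6, -0.2, 0.3]
finger_gap: -0.0002
```

```bash
python3 -c "
from h import *
nxt(13,7,z=.252); tip('pics/s9.png')"
```

```text
tcp [0.5295 0.0286 0.253 ] ang 125.2 rad 0.0876 F [ 0.6 -0.2  0.3] t 8.2 q [-0.1   0.22  0.01  1.36 -0.    1.49]
[[1.0, -0.002, 0.01], [-0.01, -0.003, 1.0], [-0.002, -1.0, -0.003]]
138.0 [ -8.9   1.1 -18.4]
151.0 [-10.3   0.1 -14.9]
164.0 [ -6.7   0.1 -16.8]
177.0 [ -2.7   0.1 -17.9]
190.0 [  1.4   0.  -18.1]
203.0 [  5.4   0.  -17.3]
216.0 [  9.1   0.  -15.6]
tip 415 0.274 [[0.54, 0.031, 0.274], [0.543, 0.032, 0.28], [0.544, 0.029, 0.285], [0.545, 0.021, 0.287], [0.543, 0.026, 0.29], [0.543, 0.029, 0.294], [0.556, 0.039, 0.313]]
```

View pics/s9.png

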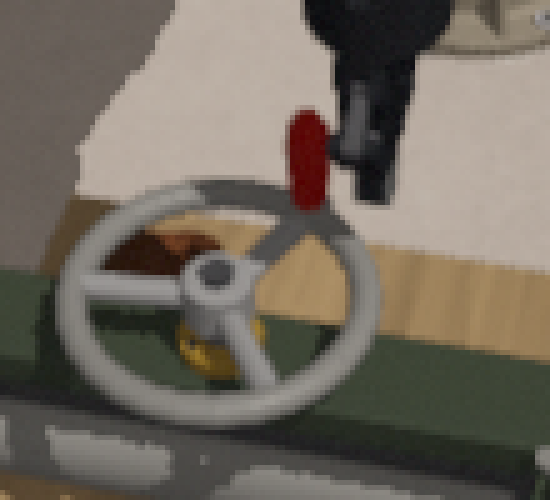

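The handle is at crop (308,160), clear to the left of the fingers at (375,170), so they are now behind it for the -y stretch.

drive_tool:
  plan: "-1 -12 0 -2 0 0 0; -1 -7 0 -12 0 0 0; -1 -7 0 -15 0 0 0; -1 -4 0 -17 0 0 0; -1 0 0 -17 0 0 0; -1 0 0 0 0 0 0"

```text
clock: 9.0
tcp_pos: [0.4931, -0.0356, 0.2541]
orientation: [0.709, -0.705, 0.004, -0.003]
wrist_force: [-0.4, -0.5, 0.7]
finger_gap: 0.0001
```

```bash
sed -i "s/(h\[...,2\]>110)/(h[...,2]>60)/" h.py; python3 -c "
from h import *
nxt(13,7,z=.252); tip('pics/s10.png')"
```

```text
tcp [ 0.4931 -0.0356  0.2541] ang 175.1 rad 0.0872 F [-0.4 -0.5  0.7] t 9.0 q [-0.24  0.15 -0.08  1.35  0.    1.34]
[[1.0, -0.002, 0.01], [-0.01, 0.005, 1.0], [-0.002, -1.0, 0.005]]
188.0 [  7.9   1.9 -18.7]
201.0 [  4.7  -0.1 -17.5]
214.0 [  8.6  -0.1 -16. ]
227.0 [ 11.9  -0.1 -13.6]
240.0 [ 14.7  -0.1 -10.6]
253.0 [16.7 -0.1 -7. ]
266.0 [17.8 -0.1 -3.1]
tip 476 0.27 [[0.499, -0.031, 0.27], [0.5, -0.047, 0.28], [0.506, -0.04, 0.283], [0.499, -0.03, 0.286], [0.503, -0.032, 0.289], [0.506, -0.037, 0.294], [0.488, -0.027, 0.31]]
handle 111 [ 0.505  -0.0595  0.2788] ang -167.6 px 260.3 182.6 174
```

View pics/s10.png

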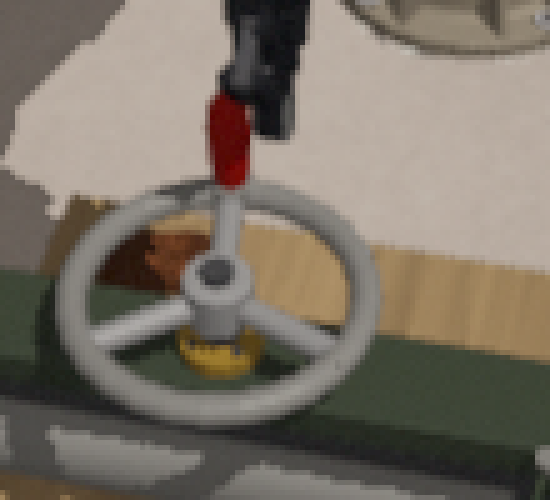

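The handle is at crop (230,140), 192°, with the fingers behind it at (275,110). Carrying on.

drive_tool:
  plan: "-1 5 0 -17 0 0 0; -1 5 0 -17 0 0 0; -1 8 0 -16 0 0 0; -1 11 0 -13 0 0 0; -1 0 0 0 0 0 0"

```text
clock: 9.68
tcp_pos: [0.52, -0.096, 0.2543]
orientation: [0.712, -0.702, 0.003, -0.0]
wrist_force: [0.2, -1.5, -0.5]
finger_gap: 0.0
```

```bash
python3 -c "
from h import *
nxt(13,7,z=.252); tip('pics/s11.png')"
```

```text
tcp [ 0.52   -0.096   0.2543] ang -138.6 rad 0.08 F [ 0.2 -1.5 -0.5] t 9.675 q [-0.34  0.22  0.01  1.37  0.01  1.23]
[[1.0, -0.005, 0.005], [-0.005, 0.013, 1.0], [-0.005, -1.0, 0.013]]
-126.0 [ 13.5   2.1 -12.1]
-113.0 [15.9 -0.2 -8.7]
-100.0 [17.4 -0.1 -4.9]
-87.0 [18.1 -0.1 -0.9]
-74.0 [17.8 -0.   3.2]
-61.0 [16.6  0.   7.1]
-48.0 [14.6  0.1 10.7]
tip 444 0.271 [[0.525, -0.092, 0.271], [0.535, -0.097, 0.28], [0.534, -0.1, 0.282], [0.534, -0.097, 0.287], [0.534, -0.097, 0.29], [0.533, -0.091, 0.294], [0.537, -0.101, 0.3]]
handle 114 [ 0.5417 -0.114   0.2819] ang -118.3 px 237.1 188.3 179
```

View pics/s11.png

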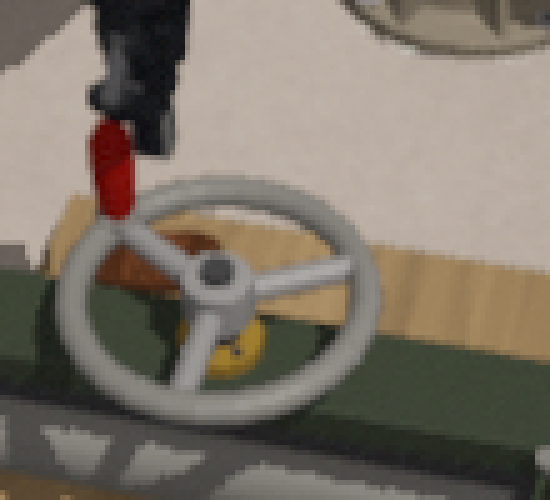

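Handle at crop (113,170), about 242°, so it is past the half turn. Carrying on round the -y side.

drive_tool:
  plan: "-1 10 2 -14 -0.7 0 0; -1 15 0 -10 0 0 0; -1 17 0 -6 0 0 0; -1 17 0 -1 0 0 0; -1 0 0 0 0 0 0"

```text
clock: 10.35
tcp_pos: [0.5739, -0.1258, 0.2524]
orientation: [0.707, -0.707, 0.006, 0.004]
wrist_force: [0.9, 0.8, 0.1]
finger_gap: 0.0001
```

```bash
python3 -c "
from h import *
nxt(13,7,z=.254); tip('pics/s12.png')"
```

```text
tcp [ 0.5739 -0.1258  0.2524] ang -94.2 rad 0.083 F [0.9 0.8 0.1] t 10.35 q [-0.35  0.35  0.17  1.41 -0.    1.22]
[[1.0, -0.014, 0.003], [-0.003, 0.0, 1.0], [-0.014, -1.0, 0.0]]
-81.0 [18.3 -1.9  3.8]
-68.0 [17.5 -0.2  4.8]
-55.0 [15.9 -0.2  8.6]
-42.0 [13.6 -0.2 12. ]
-29.0 [10.5 -0.1 14.7]
-16.0 [ 6.9 -0.1 16.7]
-3.0 [ 3.  -0.  17.9]
tip 339 0.277 [[0.575, -0.116, 0.277], [0.587, -0.125, 0.291], [0.573, -0.136, 0.308], [0.579, -0.115, 0.31], [0.586, -0.113, 0.314], [0.566, -0.116, 0.315], [0.59, -0.116, 0.317]]
handle 135 [ 0.6018 -0.1233  0.2818] ang -74.8 px 227.4 203.3 193
```

View pics/s12.png

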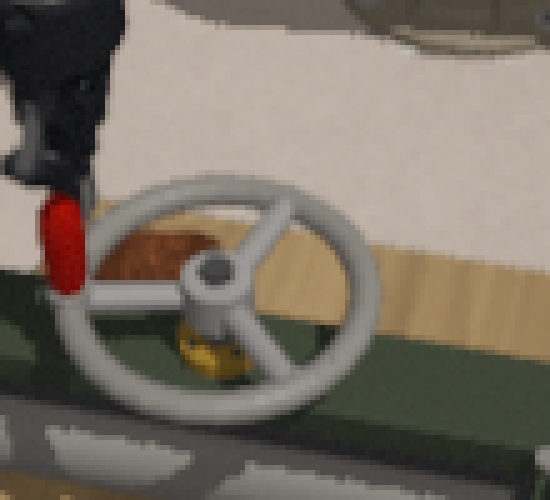

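Handle at crop (63,245), about -75°. Carrying on towards the near side.

drive_tool:
  plan: "-1 18 -1 0 0 0 -0.7; -1 18 0 3 0 0 0; -1 16 0 7 0 0 0; -1 14 0 11 0 0 0; -1 0 0 0 0 0 0"

```text
clock: 11.02
tcp_pos: [0.6326, -0.106, 0.253]
orientation: [-0.705, 0.709, -0.006, -0.003]
wrist_force: [0.0, 0.2, 0.1]
finger_gap: 0.0003
```

```bash
python3 -c "
from h import *
nxt(13,7,z=.254); tip('pics/s13.png')"
```

```text
tcp [ 0.6326 -0.106   0.253 ] ang -50.1 rad 0.0821 F [0.  0.2 0.1] t 11.025 q [-0.29  0.46  0.34  1.47 -0.01  1.29]
[[1.0, -0.014, 0.004], [-0.004, -0.005, 1.0], [-0.014, -1.0, -0.005]]
-37.0 [11.1 -1.2 14.8]
-24.0 [ 9.2 -0.2 15.6]
-11.0 [ 5.4 -0.2 17.3]
2.0 [ 1.4 -0.1 18.1]
15.0 [-2.7 -0.1 17.9]
28.0 [-6.7  0.  16.8]
41.0 [-10.3   0.1  14.9]
tip 390 0.265 [[0.64, -0.109, 0.265], [0.64, -0.118, 0.278], [0.646, -0.111, 0.282], [0.645, -0.108, 0.286], [0.646, -0.11, 0.291], [0.641, -0.097, 0.299], [0.646, -0.095, 0.308]]
handle 144 [ 0.6519 -0.0865  0.2844] ang -31.2 px 235.4 218.9 210
```

View pics/s13.png

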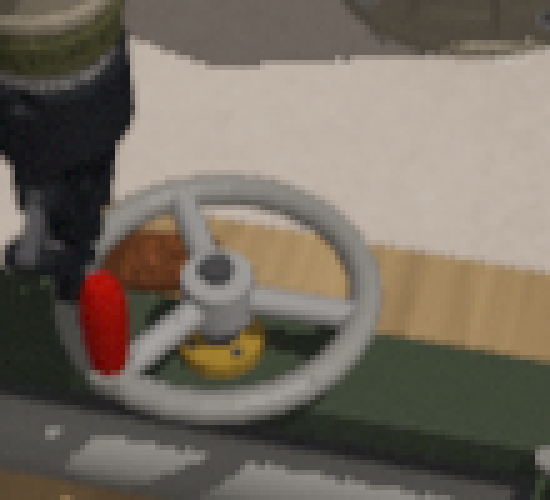

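Handle at crop (103,320), about -31°. Next up the +y side.

drive_tool:
  plan: "-1 14 -1 10 0 0 -0.7; -1 10 0 15 0 0 0; -1 6 0 17 0 0 0; -1 1 0 17 0 0 0; -1 0 0 0 0 0 0"

```text
clock: 11.7
tcp_pos: [0.6616, -0.0529, 0.2546]
orientation: [-0.702, 0.712, -0.005, 0.003]
wrist_force: [0.5, 0.9, -0.4]
finger_gap: 0.0002
```

```bash
python3 -c "
from h import *
nxt(10,7,z=.254); tip('pics/s14.png')"
```

```text
tcp [ 0.6616 -0.0529  0.2546] ang -6.9 rad 0.0822 F [ 0.5  0.9 -0.4] t 11.7 q [-0.19  0.49  0.4   1.48 -0.02  1.39]
[[1.0, -0.002, 0.012], [-0.012, -0.015, 1.0], [-0.002, -1.0, -0.015]]
3.0 [-1.9  0.3 14.2]
13.0 [-2.1 -0.2 13.8]
23.0 [-4.5 -0.2 13.2]
33.0 [-6.7 -0.2 12.2]
43.0 [-8.7 -0.1 10.9]
53.0 [-10.5  -0.1   9.2]
63.0 [-11.9  -0.1   7.2]
tip 512 0.249 [[0.666, -0.039, 0.249], [0.669, -0.045, 0.27], [0.674, -0.048, 0.276], [0.674, -0.05, 0.278], [0.666, -0.065, 0.281], [0.664, -0.042, 0.285], [0.674, -0.047, 0.286]]
handle 146 [ 0.6611 -0.0281  0.2851] ang 10.4 px 257.0 225.0 216
```

View pics/s14.png

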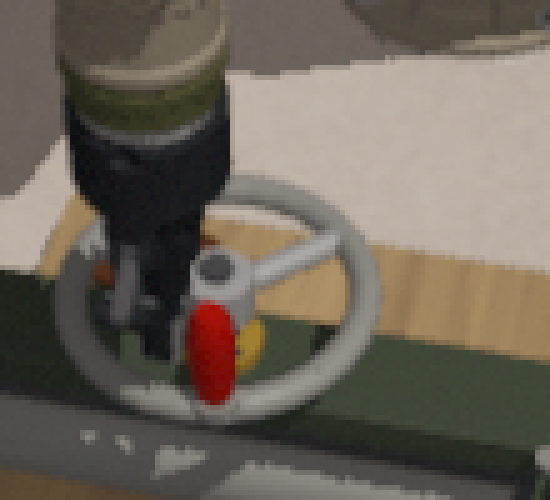

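Handle at crop (210,350), 10°. I'll push part of the way and then finish in small steps.

drive_tool:
  plan: "-1 -1 0 14 0 0 0; -1 -3 0 14 0 0 0; -1 -5 0 13 0 0 0; -1 0 0 0 0 0 0"

```text
clock: 12.25
tcp_pos: [0.653, -0.0178, 0.2552]
orientation: [-0.699, 0.715, -0.006, 0.007]
wrist_force: [-0.1, 0.3, 0.0]
finger_gap: -0.0003
```

```bash
python3 -c "
from h import *
c=cams.calibration('scene');z=np.load('pics/scene0.npz'); W=cloud(z['d'],c); r=redmask(z['p'])&(W[...,2]>.24)&(W[...,2]<.33); v,u=np.nonzero(r); X=np.median(W[r],0)-[.0095,.0025,0]; a=X[:2]-C; print('init',r.sum(),X,np.degrees(np.arctan2(a[1],a[0])),u.mean(),v.mean(),u.min(),u.max(),v.min())
nxt(6,7,z=.254); tip('pics/s15.png')"
```

```text
init 136 [0.61486495 0.02586557 0.27869724] 63.148025248759865 282.4264705882353 216.2941176470588 279 286 207
tcp [ 0.653  -0.0178  0.2552] ang 19.0 rad 0.0773 F [-0.1  0.3  0. ] t 12.25 q [-0.14  0.47  0.36  1.46 -0.02  1.45]
[[1.0, 0.0, 0.018], [-0.018, -0.024, 1.0], [0.001, -1.0, -0.024]]
25.0 [-0.7  1.   8.7]
31.0 [-4.1 -0.2  7.3]
37.0 [-4.8 -0.2  6.8]
43.0 [-5.5 -0.2  6.3]
49.0 [-6.1 -0.1  5.7]
55.0 [-6.7 -0.1  5. ]
61.0 [-7.2 -0.1  4.3]
tip 508 0.267 [[0.66, -0.016, 0.267], [0.667, -0.019, 0.277], [0.665, -0.014, 0.28], [0.667, -0.024, 0.285], [0.668, -0.013, 0.288], [0.65, -0.007, 0.291], [0.66, -0.01, 0.295]]
handle 142 [0.6429 0.0064 0.285 ] ang 38.1 px 272.2 221.7 212
```

View pics/s15.png

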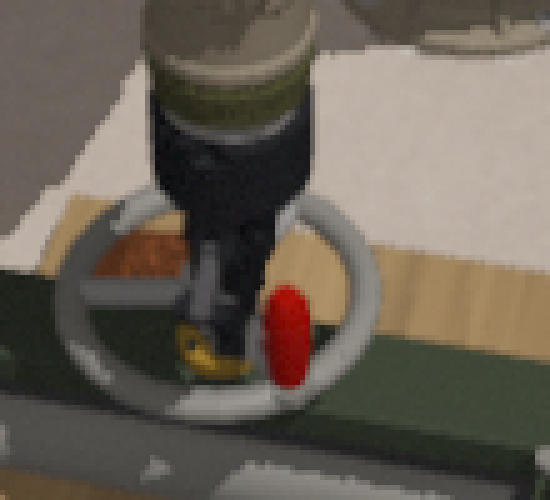

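Handle at crop (288,335), 38° in a measure that reads 63° for the start image, so about 25° remain. Smaller steps now.

drive_tool:
  plan: "-1 -4 0 8 -1 0 0; -1 -7 0 8 0 0 0; -1 0 0 0 0 0 0"

```text
clock: 12.68
tcp_pos: [0.6436, -0.0043, 0.2551]
orientation: [-0.691, 0.723, -0.006, 0.009]
wrist_force: [-0.4, 0.3, -0.7]
finger_gap: 0.0003
```

```bash
python3 -c "
from h import *
report(); tip('pics/s16.png')"
```

```text
tcp [ 0.6436 -0.0043  0.2551] ang 31.3 rad 0.0745 F [-0.4  0.3 -0.7] t 12.675 q [-0.11  0.45  0.33  1.44 -0.05  1.48]
[[1.0, 0.003, 0.022], [-0.022, -0.046, 0.999], [0.004, -0.999, -0.046]]
tip 528 0.265 [[0.649, -0.003, 0.265], [0.651, 0.003, 0.277], [0.653, 0.003, 0.282], [0.657, -0.006, 0.285], [0.654, -0.011, 0.288], [0.658, -0.003, 0.291], [0.649, 0.005, 0.294]]
handle 142 [0.6296 0.0177 0.285 ] ang 50.7 px 277.7 218.4 209
```

drive_tool:
  plan: "-1 -4 0 5 2.5 0 0; -1 -4 0 5 0 0 0; -1 0 0 0 0 0 0"

```text
clock: 13.1
tcp_pos: [0.6371, 0.0043, 0.2544]
orientation: [-0.706, 0.708, -0.006, 0.01]
wrist_force: [-0.9, 0.7, -0.3]
finger_gap: 0.0002
```

```bash
python3 -c "
from h import *
report(); tip('pics/s17.png')"
```

```text
tcp [0.6371 0.0043 0.2544] ang 39.7 rad 0.0742 F [-0.9  0.7 -0.3] t 13.1 q [-0.12  0.43  0.3   1.44 -0.    1.48]
[[1.0, 0.006, 0.023], [-0.023, -0.003, 1.0], [0.006, -1.0, -0.003]]
tip 622 0.27 [[0.633, 0.014, 0.27], [0.645, -0.006, 0.276], [0.648, 0.01, 0.279], [0.649, 0.003, 0.282], [0.647, 0.01, 0.286], [0.65, -0.002, 0.289], [0.65, 0.006, 0.291]]
handle 131 [0.6216 0.0236 0.2863] ang 58.0 px 280.7 216.6 207
```

View pics/s17.png

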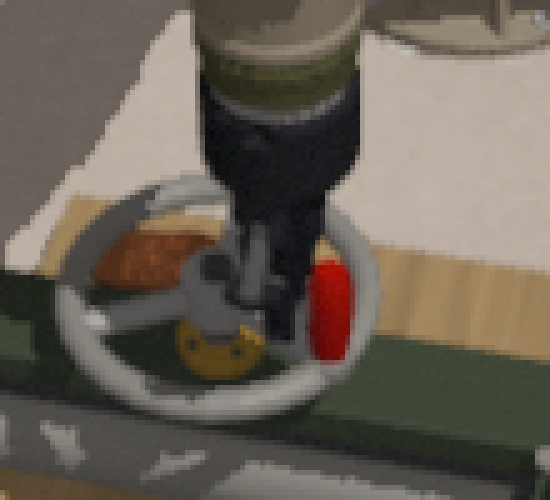

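Handle at crop (330,312), 58° against 63° at the start, so one last small push.

drive_tool:
  plan: "-1 -4 0 6 0 0 0; -1 0 0 0 0 0 0; -1 0 0 0 0 0 0"

```text
clock: 13.52
tcp_pos: [0.6334, 0.0093, 0.2539]
orientation: [-0.705, 0.709, -0.007, 0.01]
wrist_force: [0.3, -1.4, 1.3]
finger_gap: 0.0003
```

```bash
python3 -c "
from h import *
report(); tip('pics/s18.png')"
```

```text
tcp [0.6334 0.0093 0.2539] ang 44.4 rad 0.0747 F [ 0.3 -1.4  1.3] t 13.525 q [-0.11  0.42  0.29  1.43 -0.    1.49]
[[1.0, 0.005, 0.024], [-0.024, -0.005, 1.0], [0.005, -1.0, -0.005]]
tip 606 0.269 [[0.643, 0.008, 0.269], [0.646, 0.012, 0.277], [0.649, 0.008, 0.279], [0.633, 0.019, 0.283], [0.646, 0.002, 0.286], [0.647, 0.005, 0.288], [0.631, 0.019, 0.293]]
handle 131 [0.614  0.0266 0.2861] ang 64.0 px 282.7 214.7 205
```

The handle reads 64.0° at pixel (282.7,214.7), against a target of about 63.1° at (282.4,214.6). Now I back off, rise and retreat.

drive_tool:
  plan: "-1 8 0 -10 0 0 0; -1 8 0 -10 0 0 0; -1 0 -20 0 0 0 0; -1 0 -40 0 0 0 0; -1 0 -40 0 0 0 0; -1 -10 -20 -30 0 0 0; -1 -35 0 -50 0 0 0; -1 -40 0 -50 0 0 0"

```text
clock: 14.58
tcp_pos: [0.5655, -0.1438, 0.3733]
orientation: [-0.706, 0.708, -0.006, 0.008]
wrist_force: [-0.3, -0.9, -0.1]
finger_gap: 0.0001
```

drive_tool:
  plan: "-1 -40 0 -50 0 0 0; -1 -40 0 -50 0 0 0; -1 -40 0 -50 0 0 0; -1 -40 0 -50 0 0 0; -1 -40 0 -50 0 0 0; -1 -40 0 -40 0 0 0; -1 0 0 0 0 0 0; -1 0 0 0 0 0 0"

```text
clock: 15.58
tcp_pos: [0.3203, -0.4318, 0.3733]
orientation: [-0.705, 0.709, -0.01, 0.012]
wrist_force: [0.2, 0.6, -0.1]
finger_gap: -0.0001
```

```bash
python3 -c "
from h import *
report()
for n in ['top','scene']:
    p,d=cams.read_camera(n); c=cams.calibration(n); W=cloud(d,c); z=np.load(f'pics/{n}0.npz'); W0=cloud(z['d'],c)
    for q,V in ((z['p'],W0),(p,W)):
        r=redmask(q)&(V[...,2]>.27)&(V[...,2]<.33)&(abs(V[...,0]-.6)<.1)&(abs(V[...,1])<.1); v,u=np.nonzero(r); X=V[r].mean(0); a=X[:2]-C; print(n,r.sum(),X.round(4),np.degrees(np.arctan2(a[1],a[0])).round(1),u.mean().round(2),v.mean().round(2))
    cv2.imwrite(f'pics/{n}9.png',p[...,::-1])
"
```

```text
tcp [ 0.3203 -0.4318  0.3733] ang -123.7 rad 0.4676 F [ 0.2  0.6 -0.1] t 15.575 q [-1.08  0.24  0.33  1.65  0.    0.52]
[[1.0, 0.004, 0.031], [-0.031, -0.005, 1.0], [0.004, -1.0, -0.005]]
top 41 [0.6111 0.0288 0.2954] 66.6 260.0 162.02
top 43 [0.6109 0.0289 0.3005] 66.7 259.93 161.7
scene 90 [0.622  0.0284 0.2874] 59.5 282.39 213.33
scene 103 [0.6222 0.0285 0.291 ] 59.5 282.42 212.42
```

View pics/top9.png

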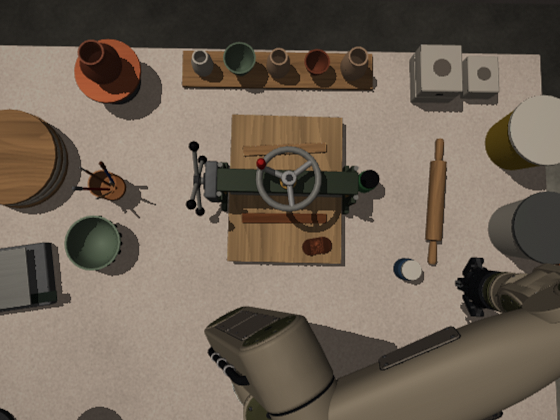

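View pics/scene9.png

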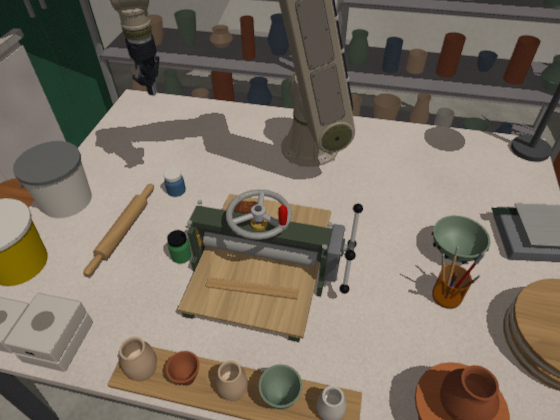

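The handle is back at top-view pixel (260,162), 66.7° against 66.6°, and about 5 mm higher. Everything else looks where it was, and the arm is clear at (490,290). Handing in.

```bash
python3 -c "
from workcell import job; print(job.hand_in())"
```

```text
the job is handed in; nothing more can be done
None
```

I pushed the handwheel's red handle once round anticlockwise with the closed fingertips, backed the arm away from the machine and handed the job in. The robot's clock read about 15.6 s by then.

- **Handle position:** in the top view it is at 66.7°, against 66.6° at the start, and within about 1 mm of its first spot. It reads about 5 mm higher (6 mm expected for one turn). The scene view agrees in position and shows about 4 mm higher.
- **Other things:** both final pictures show everything else where it was, judged by eye. The wrist force was near zero with the arm clear.
- **A check that disagreed:** the cameras showed the fingertips about 35 mm higher than the reported tool position and the stated finger overhang imply. Because of this, my first pass went just over the top of the handle without moving it, with no force read. I then worked at the height the camera showed.
- **The risk this leaves:** by the reported tool position, that first pass took the grasp point to within about 12 mm of the handle's axis and low enough to count as taking the handle between the fingers. By the camera height it stayed about 10 mm above that limit. I couldn't tell which one the judging uses.
- **A mid-turn correction:** at about 147° the fingers had drifted inside the circle. I backed off and went round behind the handle again before pushing on.

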